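# Open the plan-chest padlock and present it

### The arm

A 6-joint arm with a two-finger parallel gripper is mounted at the origin on the work surface. World frame = base frame: x ahead of the robot, y to its left, z up, the work surface at z = 0. Lengths are in m, angles in degrees, forces in N, time in s.
With the tool pointing down it reaches from about 0.325 to 0.75 m from the base axis. Payload 7.6 kg.
Tool frame: the origin (TCP) lies at the very end of the fingers, on their centre line; the grasp point (between the pads) lies 19 mm behind it; z points along the fingers, y is the line along which they close (so a half turn about z gives the same grasp; the last joint's range is limited). The gripper opens to 85 mm and grips with 20 to 120 N. Pads are 22 mm wide; open, the fingers measure 114 mm over their backs; the gripper's body (76 mm by 85 mm) begins 54 mm behind the grasp point. The pads swing forward as they close: fully open they stand 13 mm farther back than shut.
Start: joints at [-70.434, 2.991, 80.254, -0, 96.75, -4.028], TCP at [0.21, -0.481, 0.231] pointing down, gripper open.
Joint ranges: [-166.34, 166.34], [-52.06, 124.39], [6.96, 135.62], [-60.46, 240.46], [14.63, 156.25], [-167.68, 167.68]. Speed limits (degrees/s): [147.25, 147.25, 172.46, 180, 180, 180].

### API

Orientations are given as [roll, pitch, yaw] about the fixed x, y, z axes, in that order (R = Rz(yaw) Ry(pitch) Rx(roll)).
In Python, from station import env, optics gives the robot as it stands. The module is installed in compiled form; this text tells all that it offers.
- The arm moves only by the tool move_arm, never from a script. Its argument "series" is a list of rows, each a list of 5 numbers: the shift along the tool's x, y, z in mm, then the turn about the tool's z in degrees, then the finger opening in mm, from 0 to 85.4. In form: [[dx, dy, dz, yaw, claw], ...]. A call has 1 to 12 rows; each row shifts and turns the commanded pose from where the row before left it, along the tool's axes as they then stand; what a row does not reach is not made up. A row lasts 1/12 s, in which the tool goes at most 41.7 mm and 7.16 degrees, less where a joint would pass 70% of its speed; a pose out of reach is approached as far as the arm can. A call with a gripper value outside its range is refused whole. The fingers move at their own pace and stop on an object; the grip force is fixed at half the most. Time passes only in rows, so rows that do not move let the fingers close. It gives the time, the measured TCP pose, the force, the opening and the grip force at its end, in the units of the state.
- env.read_state(): the state, without advancing time (a new reading comes with each control period).
- optics.camera(name): name is "side" or "top"; returns the picture (384x512x3 uint8, red, green, blue); there is no depth.
- optics.camera_info(name): a dict with "intrinsics" (3x3 intrinsics, pixels), "D" ([k1, k2, p1, p2, k3] as OpenCV has them; the pictures are not rectified), "R" (3x3) and "t" (3): a world point X has camera coordinates R X + t. Camera axes: x right, y down, z forward; pixel columns grow to the right and rows downward; lengths in m; the calibration is good to about 2 mm. A picture is of the moment at which its call begins. camera_info takes no time and is no camera call.
- env.job_done(): hands the job in; it is judged then, once.
The state is a dict: "time_s": time; "joints": joint angles; "joint_velocities": joint speeds; "joint_efforts": joint torques, N m; "eef_pos": TCP position; "ee_rot": TCP orientation; "ft_force": force on the tool from outside, world axes, zero at the start; "moment": the same for the moment, N m; "grip_width": opening from 0.0 (shut) to 1.0 (fully open); "gripper_force": force on a finger pad.
Only numpy, scipy, OpenCV 4.12 (cv2) and the standard library are available. Lean on these libraries where they do the work, as an engineer would, in place of code of your own. Each camera call takes 0.05 s, during which the arm holds its last target. There are 200 camera calls.

### The job

The green combination padlock stands locked in its wooden holder: turn its dial, feeling for the clicks, until the white pointer rests in the notch at the red mark, and let go of the dial. Then pull the shackle open and lift the lock out by it. Finish holding the open lock by its shackle, still and level, its middle over the centre of the cork disc and its underside at least 120 mm above the table: do not let go, and leave the other things on the bench where they are.

Things in the scene. Friction and masses are not known exactly. Their poses are not given: they have to be found in the camera images.
- padlock: loose combination padlock, about 0.57 kg: green housing 130 mm (its x) x 64 mm (its y) x 46 mm tall with a brass band. Origin at the centre of its underside, z up. On its top face stand the black dial at x = -30 mm and the steel shackle at x = +40 mm; 93 mm tall overall when locked. Centre of mass near x = +15 mm
- dial_grip (a point): grip point of the dial, on its vertical axis, 75 mm above the lock's underside. A round black skirt (radius 22 mm, 8 mm high) carries a grip bar 42 mm long, 14 mm wide, its top 10 mm above this point, its foot 20 mm below. This point's x axis lies along the bar; the white pointer is on the bar's -x half
- dial (a joint): dial angle, rad, positive counter-clockwise from above; 0 = pointer at the red mark (open), bar along the lock's x. Sprung notches at -1.4, -0.7, 0, +0.7 (one red mark, three white): between them up to about 0.15 N m resists, then draws it into the nearer notch. Starts between -1.45 and -0.4, nearly always resting in the notch -1.4 or -0.7, so turn it counter-clockwise, one or two clicks. Range -1.55 to 0.85; opens within 0.1 of 0
- shackle_grip (a point): middle of the shackle's crossbar. The shackle is a steel arch: a flat crossbar 9 mm thick (along the lock's x), 58 mm long (along the lock's y), 14 mm high, centred here, on two 9 mm round legs 48 mm apart; 33 mm free height under the crossbar when locked. When locked this point is 86 mm above the lock's underside
- shackle (a joint): how far the shackle is pulled up out of the lock, m: 0 locked, 0.024 fully open (stop). Slides with about 0.6 N friction; when the dial is not at the red mark it is blocked after about 3 mm. It sinks back if let go; lifted at the open shackle, the lock's own weight keeps it at the stop
- holder: dark wooden tray fixed to the table that the lock stands in, 150 x 84 mm outside, walls 8 mm thick and 20 mm tall, inner floor 8 mm up; the lock has 2 mm of play on every side and is aligned with it. Origin at the centre of its underside. Holder and disc may change sides
- disc: round cork disc with a blue rim, fixed to the table, 150 mm across, 4 mm thick; origin at the centre of its underside
- brush_jar: bystander: green glass jar with brushes in it, 72 mm across, 160 mm tall overall; origin at the centre of its underside
- tape: bystander: roll of yellow masking tape lying flat, 96 mm across, 24 mm tall; origin at the centre of its underside
- ruler: bystander: aluminium straightedge lying flat, 30 x 300 x 5 mm; origin at the centre of its underside
- paint_pot: bystander: blue-labelled paint pot, 64 mm across, 70 mm tall; origin at the centre of its underside
- mug: bystander: white mug, 80 mm across, 90 mm tall; origin at the centre of its underside
- sketch_block: bystander: brown sketch block lying flat, 210 x 150 x 20 mm; origin at the centre of its underside
Not all that is in view belongs to the job. Leave any blue or orange look-alike of the padlock alone.

How it is judged (in metres and radians):
On the way, in this order (a step that is already met when the one before it is completed fails the run):
1. the dial rests at the red mark, let go, with the lock still shut in its holder (value of joint dial between -0.12 and 0.12 rad and value of joint shackle below 0.004 m and contact force between the fingers and padlock below 0.3 N and horizontal distance between padlock and holder below 0.01 m), for 0.2 s.
2. the shackle is pulled open (value of joint shackle above 0.018 m), for 0.2 s.
At the end, for the whole second after the job is handed in: The open lock (shackle at least 18 mm out, dial within 0.2 rad of the red mark) is held by its shackle in the fingers, still (under 30 mm/s), level within 0.3 rad, underside at least 115 mm above the table, its middle within 60 mm of the disc's centre (value of joint shackle above 0.018 m and value of joint dial between -0.2 and 0.2 rad and height (world z) of padlock above 0.115 m and horizontal distance between padlock and disc below 0.06 m and angle between padlock's own z axis and vertical below 0.3 rad and contact force between the fingers and padlock above 2 N and distance between the grasp point and shackle_grip below 0.045 m and linear speed of padlock below 0.03 m/s); the arm keeps its last pose, push and grip.
It fails at once if a bystander is moved by more than 20 mm (distance of any of brush_jar, tape, ruler, paint_pot, mug, sketch_block from where it was at the start of the episode above 0.02 m).
It also fails if it takes over 54 s, if anything falls off the work surface, if the arm or the gripper's body presses on something with over 40 N, if the wrist force passes 120 N, or if a joint passes its speed limit or range.

## Working session

There is one attempt and no reset: what is moved stays moved. The work goes in short steps, Python scripts to look and compute and a tool call to move; the robot and the scene stay as the last step left them, time stands still between calls to the robot, and variables do not carry over. Pictures are saved under pics/ and viewed, at most 10 in all, crops included, and the job is handed in when it is done.

Besides the shell and the picture viewer there is one more tool, called after "Emit:" as name(argument=value, ...) on one line, values as JSON. move_arm: Moves the arm, as the interface text tells. Its arguments: {"type":"object","properties":{"series":{"type":"array","items":{"type":"array","items":{"type":"number"}}}},"required":["series"]}

```bash
mkdir -p pics; python3 - <<'E'
from station import env, optics
import cv2,numpy as np
for n in("top","side"):
    im=optics.camera(n); cv2.imwrite(f"pics/{n}0.png",cv2.cvtColor(im,cv2.COLOR_RGB2BGR))
    i=optics.camera_info(n); print(n,np.array(i["intrinsics"]).round(1).tolist(),i["D"],np.round(i["R"],3).tolist(),np.round(i["t"],3), -np.array(i["R"]).T@i["t"])
print(env.read_state())
E
```

```text
top [[379.0, 0.0, 257.1], [0.0, 379.0, 194.0], [0.0, 0.0, 1.0]] [0.03164917 0.         0.         0.         0.        ] [[-0.012, -1.0, -0.003], [-0.982, 0.012, -0.19], [0.19, 0.001, -0.982]] [-0.099  0.579  1.174] [ 0.34420286 -0.10750033  1.26182457]
side [[390.5, 0.0, 256.9], [0.0, 390.5, 189.7], [0.0, 0.0, 1.0]] [-0.02793156  0.          0.          0.          0.        ] [[0.986, -0.165, 0.013], [-0.106, -0.688, -0.718], [0.127, 0.706, -0.696]] [-0.584  0.051  1.514] [ 0.38924972 -1.13061167  1.09777709]
{'time_s': 0.1, 'joints': array([-7.04342017e+01,  3.02482564e+00,  8.03058601e+01, -1.32679056e-05,
        9.67490905e+01, -4.02946499e+00]), 'joint_velocities': array([ 0.006655  , -0.109701  , -0.02084265, -0.00368605, -0.04188411,
       -0.07173098]), 'joint_efforts': array([ 1.11650454e-03, -3.82583892e+01, -3.60985887e+01, -5.57704504e-05,
        4.76845074e-03,  1.97905564e-06]), 'eef_pos': array([ 0.21006455, -0.4808605 ,  0.23055736]), 'ee_rot': array([-1.79920420e+02, -5.59268728e-03,  2.35952578e+01]), 'ft_force': array([-0.0374029 ,  0.47443831,  0.40379027]), 'moment': array([-0.02897893,  0.01080243, -0.03985703]), 'gripper_force': 0.0, 'grip_width': 1.0005094878432754}
```

View pics/top0.png

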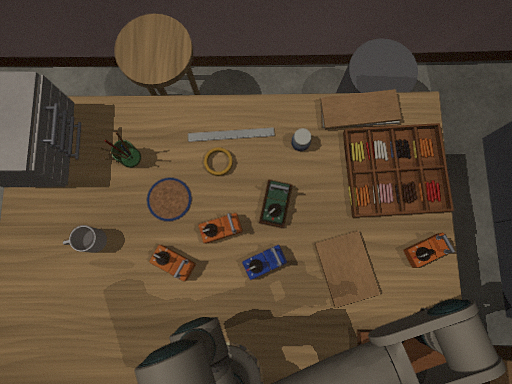

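View pics/side0.png

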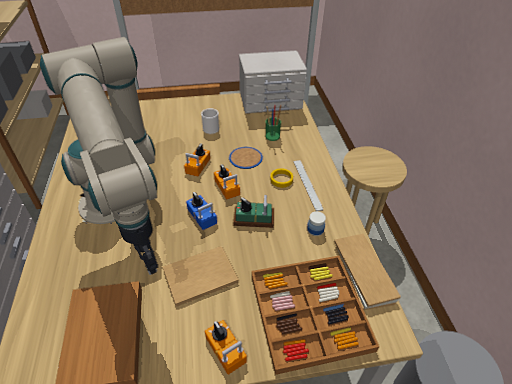

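The top view shows the green lock in its dark holder at about (276,203), with the dial near (272,212) and the shackle near (280,187). The cork disc is at (169,199). In the side view the lock is at about (254,213). Next I'll take an enlarged crop and measure.

```bash
cat > h.py <<'E'
import cv2,numpy as np
from station import env,optics
def ray(n,uv):
    i=optics.camera_info(n);K=np.array(i["intrinsics"]);R=np.array(i["R"]);t=np.array(i["t"])
    p=cv2.undistortPoints(np.array(uv,float).reshape(-1,1,2),K,np.array(i["D"]))[:,0]
    return -R.T@t, np.c_[p,np.ones(len(p))]@R
def onz(n,uv,z):
    c,d=ray(n,uv); return c+d*((z-c[2])/d[:,2])[:,None]
def proj(n,X):
    i=optics.camera_info(n);R=np.array(i["R"])
    return cv2.projectPoints(np.array(X,float).reshape(-1,1,3),cv2.Rodrigues(R)[0],np.array(i["t"]),np.array(i["intrinsics"]),np.array(i["D"]))[0][:,0]
E
python3 - <<'E'
from h import *
t=cv2.imread("pics/top0.png");s=cv2.imread("pics/side0.png")
a=cv2.resize(t[170:240,235:325],None,fx=6,fy=6,interpolation=cv2.INTER_CUBIC)
b=cv2.resize(s[185:235,220:290],None,fx=6,fy=6,interpolation=cv2.INTER_CUBIC)
c=np.zeros((420+0,540+0,3),np.uint8)
cv2.imwrite("pics/c_top.png",a);cv2.imwrite("pics/c_side.png",b)
h=cv2.cvtColor(t,cv2.COLOR_BGR2HSV)
def big(m,box):
    mm=np.zeros_like(m);x0,y0,x1,y1=box;mm[y0:y1,x0:x1]=m[y0:y1,x0:x1]
    mm=cv2.morphologyEx(mm,cv2.MORPH_CLOSE,np.ones((3,3)))
    return max(cv2.findContours(mm,0,2)[0],key=cv2.contourArea)
blue=big(cv2.inRange(h,(100,80,40),(130,255,255)),(140,170,200,230))
e=cv2.fitEllipse(blue);print("disc",e,onz("top",[e[0]],.004))
g=big(cv2.inRange(h,(50,60,20),(95,255,255)),(245,175,310,235))
print("green",cv2.minAreaRect(g),onz("top",cv2.boxPoints(cv2.minAreaRect(g)),.054).round(4))
# holder: dark, not wood
d=big(cv2.inRange(h[...,2],0,105),(245,172,310,235))
r=cv2.minAreaRect(d);P=onz("top",cv2.boxPoints(r),.02);print("holder",r,P.round(4),P.mean(0),np.linalg.norm(np.diff(P,axis=0),axis=1))
E
```

```text
disc ((168.80397033691406, 198.97940063476562), (41.529014587402344, 43.32004165649414), 61.35172653198242) [[0.57375181 0.19156873 0.004     ]]
green ((275.2347717285156, 205.1669921875), (19.502656936645508, 32.312355041503906), 12.804265975952148) [[ 0.4965 -0.1213  0.054 ]
 [ 0.5994 -0.1461  0.054 ]
 [ 0.5843 -0.2076  0.054 ]
 [ 0.4819 -0.1819  0.054 ]]
holder ((281.2285461425781, 203.2986602783203), (49.80071258544922, 53.70105743408203), 87.27368927001953) [[ 0.6332 -0.0936  0.02  ]
 [ 0.6398 -0.274   0.02  ]
 [ 0.4722 -0.2757  0.02  ]
 [ 0.4659 -0.0997  0.02  ]] [ 0.55276872 -0.18575865  0.02      ] [0.1805744  0.16756797 0.17603231]
```

View pics/c_top.png

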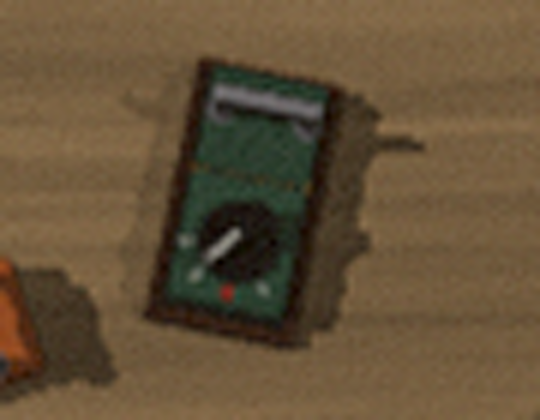

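View pics/c_side.png

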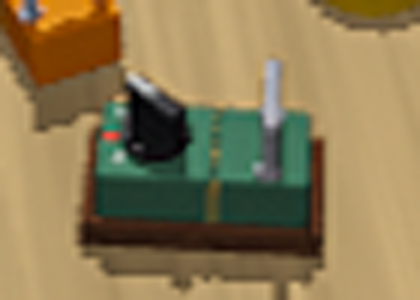

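The crops show the pointer running from the dial centre (240,232) to (205,258) in the zoomed top view, towards the white dot at (195,275). That is one click clockwise of the red mark at (228,292). The shackle crossbar runs from (213,98) to (325,108). I'll compute poses from these corners.

```bash
python3 - <<'E'
from h import *
f=lambda P:np.array(P,float)/6+[235-.42,170-.42]
C=onz("top",f([[205,57],[340,90],[305,347],[148,318]]),.02)
print("holder",C.round(4),C.mean(0).round(4),np.linalg.norm(np.diff(C,axis=0),axis=1).round(3))
for a,b in((3,0),(2,1)):
    v=C[a]-C[b]; print("yaw of +x",np.degrees(np.arctan2(-v[1],-v[0])))
v=C[0]-C[1];print("yaw from short top",np.degrees(np.arctan2(v[1],v[0]))-90); v=C[3]-C[2];print(np.degrees(np.arctan2(v[1],v[0]))-90)
S=onz("top",f([[211,92],[325,105]]),.101);v=S[0]-S[1];print("shackle",S,S.mean(0),np.linalg.norm(v),np.degrees(np.arctan2(v[1],v[0]))-90)
P=onz("top",f([[240,230],[205,258]]),.093);v=P[1]-P[0];print("ptr",P,np.degrees(np.arctan2(v[1],v[0])))
# green housing top via finer mask, brass+dial filled by hull
t=cv2.imread("pics/top0.png");big=cv2.resize(t[170:240,235:325],None,fx=6,fy=6,interpolation=cv2.INTER_CUBIC)
h=cv2.cvtColor(big,cv2.COLOR_BGR2HSV);m=cv2.inRange(h,(55,70,30),(95,255,255))
c=max(cv2.findContours(m,0,2)[0],key=cv2.contourArea)
cs=[k for k in cv2.findContours(m,0,2)[0] if cv2.contourArea(k)>500]
r=cv2.minAreaRect(np.vstack(cs));B=onz("top",f(cv2.boxPoints(r)),.054);print("green",r,B.round(4),B.mean(0),np.linalg.norm(np.diff(B,axis=0),axis=1))
c0=C.mean(0);
# red
red=cv2.inRange(h,(0,130,60),(8,255,255));k=max(cv2.findContours(red,0,2)[0],key=cv2.contourArea);k=k.reshape(-1,2).mean(0);print("red",k,onz("top",f([k]),.054))
E
```

```text
holder [[ 0.6347 -0.1458  0.02  ]
 [ 0.6149 -0.2209  0.02  ]
 [ 0.4714 -0.1976  0.02  ]
 [ 0.4883 -0.112   0.02  ]] [ 0.5523 -0.1691  0.02  ] [0.078 0.145 0.087]
yaw of +x -12.995845359492769
yaw of +x -9.205931771728556
yaw from short top -14.81718966783913
-11.176622707899938
shackle [[ 0.59697851 -0.1461053   0.101     ]
 [ 0.58930724 -0.20541407  0.101     ]] [ 0.59314288 -0.17575968  0.101     ] 0.05980283220990445 -7.369983270786449
ptr [[ 0.52516263 -0.1601254   0.093     ]
 [ 0.51070232 -0.14168462  0.093     ]] 128.10171965890822
green ((247.64016723632812, 193.1964111328125), (117.65489196777344, 235.3690948486328), 11.9761323928833) [[ 0.496  -0.1215  0.054 ]
 [ 0.6217 -0.1498  0.054 ]
 [ 0.6074 -0.2121  0.054 ]
 [ 0.4822 -0.1826  0.054 ]] [ 0.55181908 -0.16650159  0.054     ] [0.12893169 0.06390036 0.12862469]
red [226.68421053 290.78947368] [[ 0.49845079 -0.15409852  0.054     ]]
```

Estimates:
- **Housing:** centre (0.552,-0.1665), yaw -12.7°. Measured size is 129x64 mm, which matches.
- **Dial:** axis (0.5225,-0.160), pointer at -0.69 rad.
- **Shackle:** (0.591,-0.175).
- **Disc:** (0.574,0.192).

I'll move above the dial and turn the tool to yaw -52.

Emit:
move_arm(series=[[34.6, -14.1, 0, 0, 85], [34.6, -14.1, 0, 0, 85], [34.6, -14.1, 0, 0, 85], [34.6, -14.1, 0, 0, 85], [34.6, -14.1, 0, 0, 85], [34.6, -14.1, 0, 0, 85], [34.6, -14.1, 0, 0, 85], [34.6, -14.1, 0, 0, 60], [34.6, -14.1, 0, 0, 60], [34.6, -14.1, 0, 0, 60], [34.6, -14.1, 0, 0, 50], [34.6, -14.1, 0, 0, 50]])

```text
time_s: 1.1
eef_pos: [0.5238, -0.1582, 0.2309]
ee_rot: [-180.0, 0.0, 23.6]
ft_force: [0.2, -0.3, -0.2]
grip_width: 0.585
gripper_force: 0.0
```

Emit:
move_arm(series=[[0, 0, 7, 7, 50], [0, 0, 7, 7, 50], [0, 0, 7, 7, 50], [0, 0, 7, 7, 50], [0, 0, 7, 7, 50], [0, 0, 7, 7, 50], [0, 0, 7, 7, 50], [0, 0, 7, 7, 50], [0, 0, 7, 7, 50], [0, 0, 7, 7, 50], [0, 0, 7, 5.6, 50], [0, 0, 0, 0, 50]])

```text
time_s: 2.1
eef_pos: [0.522, -0.1595, 0.1522]
ee_rot: [179.9, 0.2, -52.2]
ft_force: [-0.4, -0.0, 0.4]
grip_width: 0.581
gripper_force: 0.0
```

Emit:
move_arm(series=[[0, 0, 12, 0, 50], [0, 0, 12, 0, 50], [0, 0, 12, 0, 50], [0, 0, 12, 0, 50], [0, 0, 10, 0, 50], [0, 0, 8, 0, 50], [0, 0, 7, 0, 50], [0, 0, 6, 0, 50], [0, 0, 5, 0, 50], [0, 0, 0, 0, 50]])

```text
time_s: 2.93
eef_pos: [0.5225, -0.1597, 0.0692]
ee_rot: [180.0, 0.1, -52.0]
ft_force: [-0.6, 0.2, -0.8]
grip_width: 0.589
gripper_force: 0.0
```

```bash
python3 - <<'E'
from h import *
o=[]
for n in("top","side"):
    im=cv2.cvtColor(optics.camera(n),cv2.COLOR_RGB2BGR)
    u,v=proj(n,[[.54,-.165,.07]])[0].astype(int)
    o.append(cv2.resize(im[v-45:v+45,u-45:u+45],(390,390),interpolation=cv2.INTER_CUBIC))
cv2.imwrite("pics/c2.png",np.hstack(o)); s=env.read_state();print(s["eef_pos"],s["ft_force"])
E
```

```text
[ 0.52308291 -0.15994227  0.07049167] [-0.08185501  0.14623932 -0.37683758]
```

View pics/c2.png

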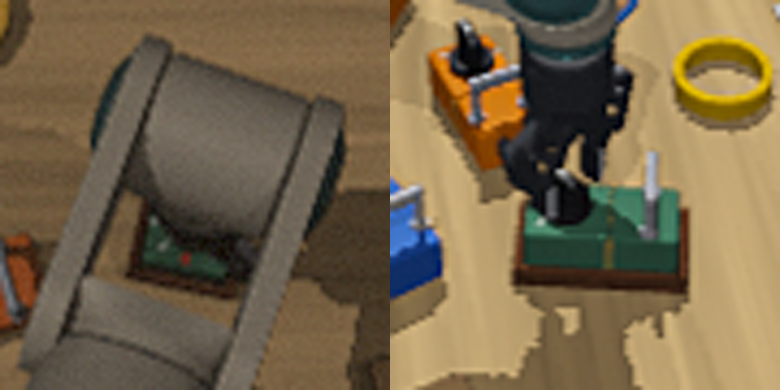

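In the side half, the fingers at (520,185) and (595,165) straddle the dial at (568,200). I'll close on the bar, which should stop at about 14 mm.

Emit:
move_arm(series=[[0, 0, 0, 0, 30], [0, 0, 0, 0, 20], [0, 0, 0, 0, 10], [0, 0, 0, 0, 8], [0, 0, 0, 0, 8], [0, 0, 0, 0, 8]])

```text
time_s: 3.53
eef_pos: [0.5234, -0.1598, 0.071]
ee_rot: [-179.9, -0.1, -52.0]
ft_force: [1.1, 1.9, 4.5]
grip_width: 0.149
gripper_force: 60.7
```

Emit:
move_arm(series=[[0, 0, 0, -5, 8], [0, 0, 0, -5, 8], [0, 0, 0, -5, 8], [0, 0, 0, -5, 8], [0, 0, 0, -5, 8], [0, 0, 0, -5, 8], [0, 0, 0, -5, 8], [0, 0, 0, -5, 8], [0, 0, 0, 0, 8], [0, 0, 0, 0, 8]])

```text
time_s: 4.37
eef_pos: [0.5237, -0.1594, 0.071]
ee_rot: [-180.0, -0.1, -12.1]
ft_force: [3.3, 4.9, 4.9]
grip_width: 0.147
gripper_force: 60.9
```

```bash
python3 -c "
from station import env
s=env.read_state();print(s['moment'],s['ft_force'],s['ee_rot'],s['eef_pos'],s['grip_width'])"
```

```text
[ 0.8192459  -0.52624703  0.10016634] [3.28694058 4.87817777 4.85889124] [-1.79950421e+02 -1.16869674e-01 -1.21294519e+01] [ 0.52373901 -0.15944765  0.07103185] 0.1470849861441127
```

Now release straight and lift.

Emit:
move_arm(series=[[0, 0, 0, 0, 20], [0, 0, 0, 0, 40], [0, 0, 0, 0, 45], [0, 0, 0, 0, 45], [0, 0, -10, 0, 45], [0, 0, -20, 0, 45], [0, 0, -30, 0, 45], [0, 0, -30, 0, 45], [0, 0, 0, -7, 45], [-30, 0, 0, -7, 45], [-30, 0, 0, -7, 45], [-30, 0, 0, -7, 45]])

```text
time_s: 5.37
eef_pos: [0.4323, -0.1626, 0.1606]
ee_rot: [180.0, 0.0, 16.4]
ft_force: [-0.5, -0.7, 0.1]
grip_width: 0.529
gripper_force: 0.0
```

```bash
python3 - <<'E'
from h import *
o=[]
for n in("top","side"):
    im=cv2.cvtColor(optics.camera(n),cv2.COLOR_RGB2BGR)
    u,v=proj(n,[[.55,-.165,.06]])[0].astype(int)
    o.append(cv2.resize(im[v-35:v+35,u-35:u+35],(390,390),interpolation=cv2.INTER_CUBIC))
cv2.imwrite("pics/c3.png",np.hstack(o)); s=env.read_state();print(s["eef_pos"],s["ft_force"])
E
```

```text
[ 0.43062565 -0.16327996  0.16062104] [ 0.84649001  0.20913363 -0.01144287]
```

View pics/c3.png

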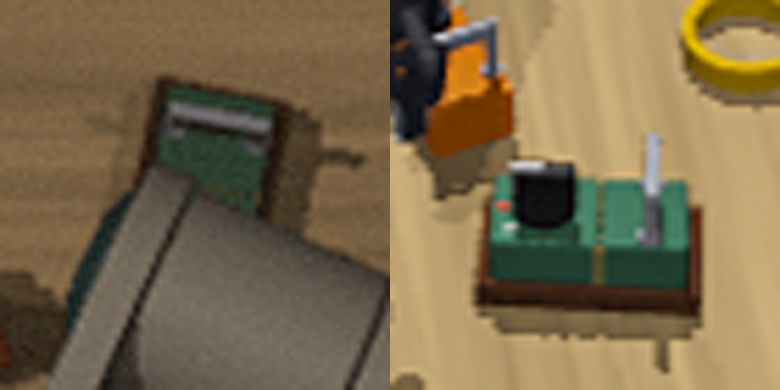

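The side half shows the white pointer at (510–575,165) lying along the lock's x axis towards the red mark at (500,205). The shackle is still down and the lock is still in its tray. On to the shackle.

Emit:
move_arm(series=[[37.8, 14.3, 0, 0, 45], [37.8, 14.3, 0, 0, 45], [37.8, 14.3, 0, 0, 45], [37.8, 14.3, 0, 0, 45], [0, 0, 0, -7, 45], [0, 0, 0, -7, 45], [0, 0, 0, -7, 45], [0, 0, 0, -7, 45], [0, 0, 0, -7, 45], [0, 0, 0, -7, 45], [0, 0, 0, -7, 45], [0, 0, 0, -7, 45]])

```text
time_s: 6.47
eef_pos: [0.595, -0.1764, 0.1608]
ee_rot: [180.0, 0.0, 72.2]
ft_force: [1.0, -0.1, -0.3]
grip_width: 0.528
gripper_force: 0.0
```

Emit:
move_arm(series=[[0, 0, 0, -5, 45], [0, 0, 0, 0, 45]])

```text
time_s: 6.63
eef_pos: [0.595, -0.1764, 0.1608]
ee_rot: [180.0, 0.0, 77.1]
ft_force: [0.1, -0.2, -0.1]
grip_width: 0.526
gripper_force: 0.0
```

Emit:
move_arm(series=[[0, -3, 10, 0, 45], [0, 0, 15, 0, 45], [0, 0, 15, 0, 45], [0, 0, 12, 0, 45], [0, 0, 10, 0, 45], [0, 0, 10, 0, 45], [0, 0, 8, 0, 45], [0, 0, 6, 0, 45], [0, 0, 0, 0, 45]])

```text
time_s: 7.38
eef_pos: [0.591, -0.1755, 0.0727]
ee_rot: [-179.9, -0.0, 77.0]
ft_force: [0.1, 0.5, 0.9]
grip_width: 0.529
gripper_force: 0.0
```

Emit:
move_arm(series=[[0, 0, 0, 0, 25], [0, 0, 0, 0, 10], [0, 0, 0, 0, 3], [0, 0, 0, 0, 3], [0, 0, 0, 0, 3], [0, 0, 0, 0, 3], [0, 0, 0, 0, 3]])

```text
time_s: 7.97
eef_pos: [0.5917, -0.1756, 0.0748]
ee_rot: [180.0, 0.0, 77.0]
ft_force: [-2.9, 1.3, 3.5]
grip_width: 0.093
gripper_force: 60.6
```

Gripped at about 8–9 mm. Pull up.

Emit:
move_arm(series=[[0, 0, -4, 0, 3], [0, 0, -4, 0, 3], [0, 0, -4, 0, 3], [0, 0, -4, 0, 3], [0, 0, -4, 0, 3], [0, 0, -3, 0, 3], [0, 0, 0, 0, 3], [0, 0, 0, 0, 3], [0, 0, 0, 0, 3]])

```text
time_s: 8.72
eef_pos: [0.5917, -0.1756, 0.0973]
ee_rot: [180.0, 0.0, 77.0]
ft_force: [0.7, 2.3, -0.0]
grip_width: 0.091
gripper_force: 60.0
```

Emit:
move_arm(series=[[0, 0, -4, 0, 3], [0, 0, -6, 0, 3], [0, 0, -10, 0, 3], [0, 0, -14, 0, 3], [0, 0, -16, 0, 3], [0, 0, -18, 0, 3], [0, 0, -18, 0, 3], [0, 0, -18, 0, 3], [0, 0, -18, 0, 3], [0, 0, -14, 0, 3], [0, 0, -10, 0, 3], [0, 0, -4, 0, 3]])

```text
time_s: 9.72
eef_pos: [0.5919, -0.1759, 0.2495]
ee_rot: [179.9, 0.0, 77.0]
ft_force: [0.5, -0.1, -6.6]
grip_width: 0.095
gripper_force: 59.4
```

```bash
python3 - <<'E'
from h import *
o=[]
s=env.read_state();p=s["eef_pos"]
for n in("top","side"):
    im=cv2.cvtColor(optics.camera(n),cv2.COLOR_RGB2BGR)
    u,v=proj(n,[p-[0.03,0,.05]])[0].astype(int)
    o.append(cv2.resize(im[v-60:v+60,u-60:u+60],(390,390),interpolation=cv2.INTER_CUBIC))
cv2.imwrite("pics/c4.png",np.hstack(o)); print(p,s["ft_force"],s["ee_rot"])
E
```

```text
[ 0.5918801  -0.17585809  0.24948057] [ 0.50050523 -0.08298215 -6.56480404] [1.79855281e+02 3.01110232e-02 7.69875369e+01]
```

View pics/c4.png

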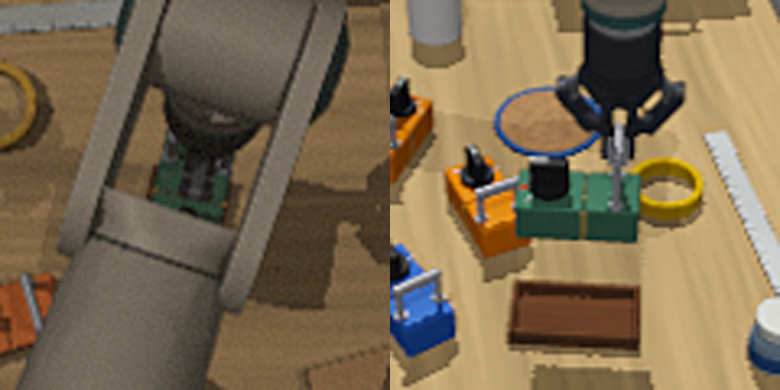

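The side half shows the lock hanging level at (578,205) by its extended shackle, clear of the empty tray at (575,315). I'll carry it gently to the disc, which needs +354 along tool x and -60 along tool y.

Emit:
move_arm(series=[[4, -1, 0, 0, 3], [8, -1, 0, 0, 3], [12, -2, 0, 0, 3], [16, -3, 0, 0, 3], [19, -3, 0, 0, 3], [20, -3, 0, 0, 3], [20, -4, 0, 0, 3], [20, -3, 0, 0, 3], [20, -4, 0, 0, 3], [20, -3, 0, 0, 3], [20, -3, 0, 0, 3], [20, -4, 0, 0, 3]])

```text
time_s: 10.82
eef_pos: [0.6028, 0.0282, 0.2467]
ee_rot: [-179.9, 0.0, 77.0]
ft_force: [-0.6, -0.4, -6.7]
grip_width: 0.091
gripper_force: 59.4
```

Emit:
move_arm(series=[[20, -3, 0, 0, 3], [20, -4, 0, 0, 3], [20, -3, 0, 0, 3], [20, -4, 0, 0, 3], [20, -3, 0, 0, 3], [18, -3, 0, 0, 3], [14, -3, 0, 0, 3], [11, -2, 0, 0, 3], [8, -1, 0, 0, 3], [4, 0, 0, 0, 3], [0, 0, 0, 0, 3], [0, 0, 0, 0, 3]])

```text
time_s: 11.82
eef_pos: [0.6129, 0.1822, 0.2472]
ee_rot: [180.0, 0.0, 77.0]
ft_force: [0.1, 0.0, -7.1]
grip_width: 0.093
gripper_force: 59.4
```

```bash
python3 - <<'E'
from h import *
s=env.read_state();p=s["eef_pos"]
o=[]
for n in("top","side"):
    im=cv2.cvtColor(optics.camera(n),cv2.COLOR_RGB2BGR)
    u,v=proj(n,[p-[0.03,0,.05]])[0].astype(int); 
    u=np.clip(u,70,440);v=np.clip(v,70,310)
    o.append(cv2.resize(im[v-70:v+70,u-70:u+70],(390,390),interpolation=cv2.INTER_CUBIC))
cv2.imwrite("pics/c5.png",np.hstack(o)); print(p,s["ft_force"],s["ee_rot"],s["gripper_force"],s["time_s"])
E
```

```text
[0.61293707 0.18222911 0.2471981 ] [ 6.28553458e-02  6.24832824e-04 -7.08100247e+00] [1.79997910e+02 3.29263314e-02 7.69606167e+01] 59.39275681972504 11.8167
```

View pics/c5.png

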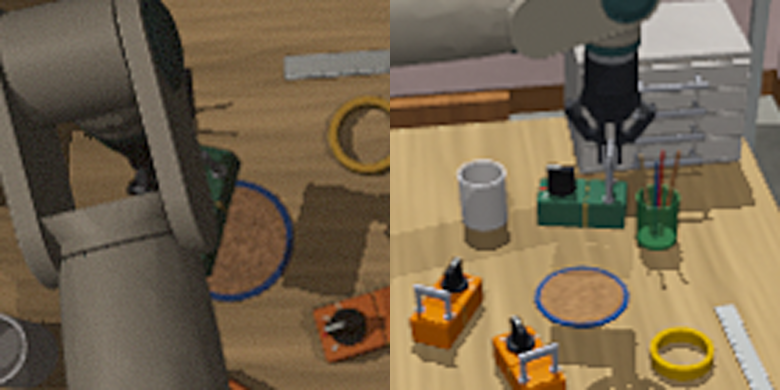

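The side half shows the lock level at (583,203), directly above the disc at (582,296), with the shackle out and the jar and mug untouched. Handing in.

```bash
python3 -c "
from station import env
print(env.job_done())"
```

```text
the job is handed in; nothing more can be done
None
```

I've handed the job in at about 11.8 s of the 54 s allowed, with no verdict returned: the dial is at the red mark and the open lock hangs level by its shackle over the cork disc, its underside about 157 mm above the table by my estimate, and the last pictures show nothing else disturbed.

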